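# Go and no-go check of a connecting rod's small-end bush

## Task

The small-end bush of the connecting rod in the vice has just been reamed and still stands a little proud of the eye; check its bore with the double-ended plug gauge. Push the long, slim go end in until you feel its collar stop against the bush, draw it out, turn the gauge end for end and press the short, thick no-go end squarely on the middle of the same mouth with a steady push of about 15 N for a second, to feel that it is refused; never push harder than 30 N. Lay the gauge back in the notches of its wooden rest, either way round, and leave the other things on the bench alone.

Things in the scene. Friction and masses are not known exactly. Their poses are not given: they have to be found in the camera images.
- con_rod: steel connecting rod clamped upright by its big end in the vice; cannot move. Origin: centre of the small end's bore (the upper eye), about 221 mm above the bench. y: the level bore axis, +y pointing out of the mouth to be gauged (roughly to the robot's left); z up. Eye 48 mm in diameter, 36 mm wide (faces at y = 18 and -18 mm); in it a bronze bush, 37 mm outside, plain through bore 30 mm.
- bore_mouth (a point): point on the bore's axis in the plane of the eye's +y face, 18 mm from the rod's origin; axes as the rod's. The bush's sharp-edged mouth stands 0 to 6 mm proud of this plane, differently each time and not measured: contact must be felt. Nothing in front of the mouth is higher than the vice jaws, 87 mm lower. The no-go push must be 8 to 22 N; over 32 N is forcing.
- plug_gauge: loose double-ended plug gauge, 184 mm long, about 0.35 kg, lying level in its rest. Origin: middle of the handle on the gauge's axis; x along the axis, +x to the go end; z up as it lies. Handle: hexagon bar, 26 mm across flats, 110 mm long, two flats upright at left and right (in y), to be gripped from above. A round collar, 38 mm in diameter and 6 mm thick, closes each end of the handle.
- go_tip (a point): centre of the go plug's end face, on the gauge's axis at x = 103 mm; axes as the gauge's. The go plug is 28 mm in diameter and 42 mm long (x = 61 to 103 mm), with only a 1 mm chamfer at its tip; it enters the 30 mm bore with 1 mm to spare all round, until the collar stops it. Poses can be 2 mm out: if it stops on the bush's rim, feel for the bore.
- go_shoulder (a point): centre of the go collar's face that meets the bush, on the gauge's axis, x = 61 mm; axes as the gauge's.
- no_go_tip (a point): centre of the no-go plug's end face, on the gauge's axis at x = -81 mm; axes as the gauge's. The no-go plug is 34 mm in diameter and 15 mm long, on a thinner 5 mm neck; it is too thick for the bore.
- gauge_rest: fixed wooden rest: a board 150 x 66 x 14 mm with two notched uprights, 10 mm thick and 60 mm wide, at x = -44 and 44 mm; the notches open upward and fit the handle's two lower flats. Origin: centre of the underside, on the bench; x along the lying gauge, whose middle belongs 46 mm above the origin. Between the uprights 78 mm are free for the fingers.
- piston: aluminium piston standing on the bench, 68 mm in diameter, 61 mm high, loose; origin under its centre. A bystander.
- oil_can: pump oil can with bent spout, 79 mm in diameter, 152 mm high, loose; origin under its centre. A bystander.
- adjustable_wrench: adjustable wrench lying flat, 172 x 110 x 11 mm, loose; origin under its centre. A bystander.

How it is judged:
On the way, in this order (a step that is already met when the one before it is completed fails the run):
1. the go end is fully home in the bore, on its axis, and its collar is pushed against the bush with more than 3 N (contact force between plug_gauge and con_rod above 3 N and y of go_shoulder in the frame of bore_mouth below 0.0075 m and x of go_shoulder in the frame of bore_mouth between -0.003 and 0.003 m and z of go_shoulder in the frame of bore_mouth between -0.003 and 0.003 m and angle between the x axis of plug_gauge and the y axis of con_rod, either way round below 0.08 rad and y of go_tip in the frame of bore_mouth below -0.03 m), for 0.1 s.
2. the no-go end is pressed squarely on the same mouth with 8 to 22 N for 0.5 s, centred within 4 mm, and stays outside (contact force between plug_gauge and con_rod between 8 and 22 N and y of no_go_tip in the frame of bore_mouth between -0.003 and 0.008 m and x of no_go_tip in the frame of bore_mouth between -0.004 and 0.004 m and z of no_go_tip in the frame of bore_mouth between -0.004 and 0.004 m and y of go_tip in the frame of bore_mouth above 0.15 m and angle between the x axis of plug_gauge and the y axis of con_rod, either way round below 0.08 rad), for 0.5 s.
At the end, for the whole second after the job is handed in: The gauge lies still in both notches of its rest, either way round: its middle within 11 mm lengthwise, 5 mm sideways and 4 mm in height of its proper place (axis 46 mm up), its axis within 0.1 rad of the rest's (x of plug_gauge in the frame of gauge_rest between -0.011 and 0.011 m and y of plug_gauge in the frame of gauge_rest between -0.005 and 0.005 m and z of plug_gauge in the frame of gauge_rest between 0.043 and 0.05 m and angle between the x axis of plug_gauge and the x axis of gauge_rest, either way round below 0.1 rad and linear speed of plug_gauge below 0.02 m/s); the robot touches nothing.
It fails at once if the gauge is forced against the rod (more than 32 N) (contact force between plug_gauge and con_rod above 32 N).
It fails at once if the gauge is dropped (its middle lower than 30 mm over the bench) (height (world z) of plug_gauge below 0.03 m).
It fails at once if the piston, the oil can or the wrench is moved more than 20 mm (distance of any of piston, oil_can, adjustable_wrench from where it was at the start of the episode above 0.02 m).
It also fails if it takes over 72 s, if anything falls off the work surface, if the arm or the gripper's body presses on something with over 40 N, if the wrist force passes 120 N, or if a joint passes its speed limit or range.

## Robot

A 6-joint arm with a two-finger parallel gripper is mounted at the origin on a cart in front of the work surface, level with it; the furniture and walls round the work are solid. World frame = base frame: x ahead of the robot, y to its left, z up, the work surface at z = 0. Lengths are in m, angles in rad, forces in N, time in s.
With the tool pointing down it reaches from about 0.3 to 0.875 m from the base axis. Payload 6.4 kg.
Tool frame: the origin (TCP) lies between the finger pads; the fingertips stand 25 mm ahead of it and the grasp point (between the pads) lies 6 mm ahead of it; z points along the fingers, y is the line along which they close (so a half turn about z gives the same grasp; the last joint's range is limited). The gripper opens to 85 mm and grips with 20 to 120 N. Pads are 22 mm wide; open, the fingers measure 114 mm over their backs; the gripper's body (76 mm by 85 mm) begins 54 mm behind the grasp point. The pads swing forward as they close: fully open they stand 13 mm farther back than shut.
Start: joints at [-1.412, 0.181, 1.607, -0, 1.354, -0.206], TCP at [0.205, -0.537, 0.256] pointing down, gripper open.
Joint ranges: [-2.99, 2.99], [-0.89, 2.07], [0.3, 2.58], [-1.14, 4.28], [0, 2.63], [-3.12, 3.12]. Speed limits (rad/s): [2.57, 2.57, 3.01, 3.14, 3.14, 3.14].

## Interface

Orientations are given as a unit quaternion [w, x, y, z].
In Python, from bench import ctrl gives the robot as it stands.
- The arm moves only by the tool servo_tool, never from a script. Its argument "series" is text: rows parted by semicolons, each of 7 numbers parted by spaces: the gripper command: -1 is fully open, 1 is shut, values between are in proportion, then the shift along the tool's x, y, z in m, then the turn, a rotation vector about the tool's x, y, z in degrees. A call has 1 to 12 rows; each row is the pose to reach, as a shift and turn from the pose commanded when the call began, along the tool's axes at that moment; what a row does not reach only later rows make up. A row lasts 1/12 s, in which the tool goes at most 41.7 mm and 7.16 degrees, less where a joint would pass 70% of its speed; a pose out of reach is approached as far as the arm can. A call with a gripper value outside its range is refused whole. The fingers move at their own pace and stop on an object; the grip force is fixed at half the most. Time passes only in rows, so rows that repeat a pose let the fingers close. It gives the time, the measured TCP pose, the force, the opening and the grip force at its end, in the units of the state.
- ctrl.get_obs(): the state, without advancing time (a new reading comes with each control period).
- ctrl.camera(name): name is "side" or "top"; returns a dict with "img" (400x640x3 uint8, red, green, blue), "z_map" (400x640 float32, m along the optical axis (not along the pixel's ray), 0 where there is no reading), "fovy" (degrees; the focal length in pixels is half the picture's height over the tangent of half this angle, whatever the lens; pixels are square), "cx", "cy" (the principal point, pixels), "k1" (the pictures are not rectified: a ray, as slopes to the right and down, at radius r is drawn at 1 + k1 r^2 times it, then the intrinsics apply), "extrinsics" (4x4, takes a point from camera to world coordinates). Camera axes: x right, y down, z forward; pixel columns grow to the right and rows downward; lengths in m; the calibration is good to about 2 mm. A picture is of the moment at which its call begins.
- ctrl.hand_in(): hands the job in; it is judged then, once.
The state is a dict: "time_s": time; "q": joint angles; "dq": joint speeds; "joint_efforts": joint torques, N m; "eef_pos": TCP position; "eef_rot": TCP orientation; "wrist_force": force on the tool from outside, world axes, zero at the start; "torque": the same for the moment, N m; "opening": opening from 0.0 (shut) to 1.0 (fully open); "grasp_force": force on a finger pad.
Only numpy, scipy, OpenCV 4.12 (cv2) and the standard library are available. Lean on these libraries where they do the work, as an engineer would, in place of code of your own. Each camera call takes 0.05 s, during which the arm holds its last target. There are 200 camera calls.

## Working session

There is one attempt and no reset: what is moved stays moved. The work goes in short steps, Python scripts to look and compute and a tool call to move; the robot and the scene stay as the last step left them, time stands still between calls to the robot, and variables do not carry over. Pictures are saved under pics/ and viewed, at most 10 in all, crops included, and the job is handed in when it is done.

Besides the shell and the picture viewer there is one more tool, called after ">>>" by a JSON object that holds its "method" and its "body". servo_tool: Moves the arm, as the interface text tells. Its arguments: {"type":"object","properties":{"series":{"type":"string"}},"required":["series"]}

```bash
ls; mkdir -p pics; cat > h.py <<'E'
import numpy as np, cv2
from bench import ctrl
def cam(n):
    c=ctrl.camera(n); h=c["img"].shape[0]
    c["f"]=h/2/np.tan(np.radians(c["fovy"])/2); return c
def slopes(c,u,v):
    p=np.stack([(np.asarray(u,float)-c["cx"])/c["f"],(np.asarray(v,float)-c["cy"])/c["f"]],-1)
    s=p.copy()
    for _ in range(30): s=p/(1+c["k1"]*(s**2).sum(-1,keepdims=True))
    return s
def cloud(c):
    h,w=c["z_map"].shape; u,v=np.meshgrid(np.arange(w),np.arange(h))
    s=slopes(c,u,v); z=c["z_map"][...,None]
    P=np.concatenate([s*z,z],-1); E=np.array(c["extrinsics"])
    W=P@E[:3,:3].T+E[:3,3]; W[c["z_map"]<=0]=np.nan; return W
def ray(c,u,v,zp):
    s=slopes(c,u,v);E=np.array(c["extrinsics"]);d=np.append(s,1)@E[:3,:3].T
    return E[:3,3]+d*(zp-E[2,3])/d[2]
E
python3 - <<'E'
from h import *
for n in("side","top"):
    c=cam(n);cv2.imwrite(f"pics/{n}0.png",c["img"][...,::-1]);np.savez(f"{n}0.npz",W=cloud(c),img=c["img"])
    print(n,c["f"],c["k1"],np.round(c["extrinsics"],3).tolist())
print(ctrl.get_obs())
E
```

```text
pics
side 406.30336865291764 -0.07712770726303182 [[-0.991, -0.084, 0.104, 0.447], [-0.133, 0.546, -0.827, 0.838], [0.013, -0.833, -0.553, 0.725], [0.0, 0.0, 0.0, 1.0]]
top 394.8527162366261 -0.07480617651063541 [[-0.021, -0.998, 0.058, 0.477], [-1.0, 0.02, -0.015, -0.02], [0.014, -0.058, -0.998, 1.265], [0.0, 0.0, 0.0, 1.0]]
{'time_s': 0.1, 'q': array([-1.41226226e+00,  1.81455384e-01,  1.60787591e+00, -2.03636800e-05,
        1.35381819e+00, -2.06302036e-01]), 'dq': array([-9.77524627e-04,  2.03831578e-04, -1.25913573e-03,  1.32141016e-03,
        8.33963315e-06,  1.22548450e-03]), 'joint_efforts': array([ 1.47693554e-03, -4.45875371e+01, -3.52238560e+01, -1.88990443e-04,
        4.04079328e-03,  7.94169466e-06]), 'eef_pos': array([ 0.20509524, -0.53669916,  0.25549612]), 'eef_rot': array([-7.78430981e-04,  9.83407217e-01,  1.81410141e-01,  8.65134127e-06]), 'wrist_force': array([-1.38220409,  0.55113544,  0.424269  ]), 'torque': array([-0.01195716, -0.00552464,  0.0416165 ]), 'grasp_force': 0.0, 'opening': 0.9989170271668145}
```

View pics/side0.png

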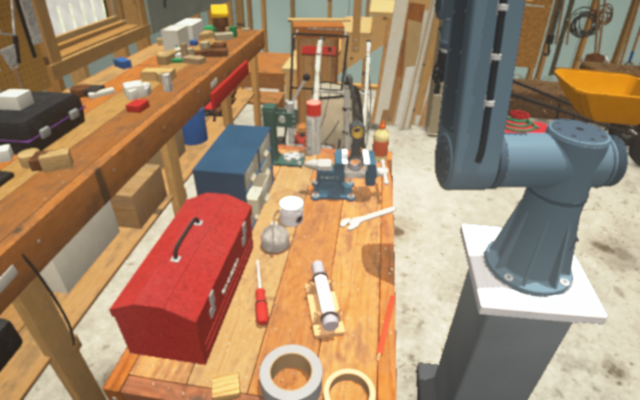

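View pics/top0.png

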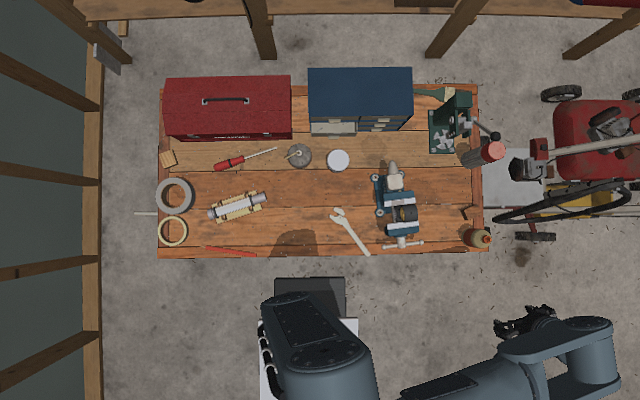

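Side view: gauge in its rest at about (322,292), con-rod eye near (356,132), wrench (368,217), oil can (275,238). Top view: gauge (237,206), vice and rod near (400,205), wrench (350,230). I'll enlarge the gauge and rod and take points from depth.

```bash
python3 - <<'E'
from h import *
s=np.load("side0.npz");t=np.load("top0.npz")
def crop(im,x0,y0,w,h): return cv2.resize(im[y0:y0+h,x0:x0+w],(400,300),interpolation=cv2.INTER_CUBIC)
A=np.vstack([np.hstack([crop(s["img"],310,105,80,60),crop(s["img"],280,250,80,60+30)]),np.hstack([crop(t["img"],365,165,80,60),crop(t["img"],197,176,80,60)])])
cv2.imwrite("pics/crop0.png",A[...,::-1])
# rod region: points z>0.17 near vice
for n,d in(("s",s),("t",t)):
    W=d["W"]
    m=(W[...,2]>.15)&(W[...,2]<.28)&(W[...,0]>.3)&(W[...,0]<.6)&(W[...,1]<-.1)&(W[...,1]>-.4)
    v,u=np.nonzero(m);P=W[m]
    print(n,len(P), P.min(0).round(3),P.max(0).round(3),np.median(P,0).round(3),u.min(),u.max(),v.min(),v.max())
    g=(W[...,2]>.035)&(W[...,2]<.1)&(W[...,0]>.3)&(W[...,0]<.6)&(W[...,1]>.05)&(W[...,1]<.4)
    P=W[g];v,u=np.nonzero(g); print(len(P),P.min(0).round(3),P.max(0).round(3),P.mean(0).round(3),u.min(),u.max(),v.min(),v.max())
    q=P[:,:2]-P[:,:2].mean(0);U,S,V=np.linalg.svd(q,full_matrices=False);print(V[0],(q@V[0]).min(),(q@V[0]).max(),(q@V[1]).min(),(q@V[1]).max())
W=s["W"]
m=(W[...,2]>.17)&(W[...,2]<.28)&(W[...,0]>.3)&(W[...,0]<.6)&(W[...,1]<-.1)&(W[...,1]>-.4)
for v,u in zip(*np.nonzero(m)):
    if v%3==0 and u%3==0: print(u,v,W[v,u].round(3),s["img"][v,u])
E
```

```text
s 357 [ 0.457 -0.293  0.151] [ 0.506 -0.25   0.247] [ 0.482 -0.266  0.208] 349 365 121 152
1770 [0.472 0.124 0.035] [0.6   0.4   0.067] [0.527 0.286 0.05 ] 267 341 261 368
[0.11987238 0.99278931] -0.16008520900254625 0.12151335919453579 -0.05343732465518795 0.05988128655202881
t 306 [ 0.456 -0.296  0.156] [ 0.503 -0.255  0.25 ] [ 0.479 -0.273  0.241] 399 417 204 222
954 [0.47  0.118 0.036] [0.6   0.4   0.071] [0.524 0.263 0.053] 176 266 179 220
[-0.10222965 -0.99476083] -0.1433998753313757 0.14315427866948263 -0.052312537219780006 0.06365885440390313
351 123 [ 0.5   -0.283  0.238] [120 114 100]
354 123 [ 0.491 -0.27   0.244] [113 113 110]
357 123 [ 0.482 -0.275  0.242] [104 104 102]
360 123 [ 0.474 -0.279  0.241] [118 119 116]
351 126 [ 0.499 -0.265  0.236] [91 91 88]
354 126 [ 0.49  -0.254  0.241] [114 105  89]
357 126 [ 0.481 -0.257  0.241] [146 124  85]
360 126 [ 0.473 -0.259  0.241] [122 109  88]
363 126 [ 0.464 -0.271  0.236] [113 112 106]
351 129 [ 0.498 -0.255  0.231] [102  91  72]
354 129 [ 0.489 -0.252  0.233] [129 107  69]
363 129 [ 0.463 -0.257  0.233] [112  98  76]
351 132 [ 0.497 -0.252  0.223] [124 103  66]
354 132 [ 0.49  -0.287  0.207] [158 128  72]
360 132 [ 0.472 -0.28   0.212] [173 140  76]
363 132 [ 0.463 -0.255  0.224] [127 107  69]
351 135 [ 0.497 -0.255  0.212] [112  99  76]
354 135 [ 0.489 -0.269  0.206] [180 144  73]
357 135 [ 0.48  -0.274  0.204] [196 156  77]
360 135 [ 0.471 -0.264  0.21 ] [175 140  72]
363 135 [ 0.462 -0.256  0.214] [112  98  76]
354 138 [ 0.488 -0.255  0.203] [106  93  72]
357 138 [ 0.479 -0.252  0.205] [139 115  73]
360 138 [ 0.47  -0.258  0.202] [107  94  72]
354 141 [ 0.488 -0.269  0.186] [79 77 72]
357 141 [ 0.479 -0.271  0.186] [79 76 73]
360 141 [ 0.47  -0.266  0.189] [80 77 72]
351 144 [ 0.496 -0.271  0.175] [111 102  86]
354 144 [ 0.487 -0.269  0.176] [79 77 72]
357 144 [ 0.478 -0.271  0.176] [80 77 73]
360 144 [ 0.469 -0.268  0.178] [75 71 66]
```

View pics/crop0.png

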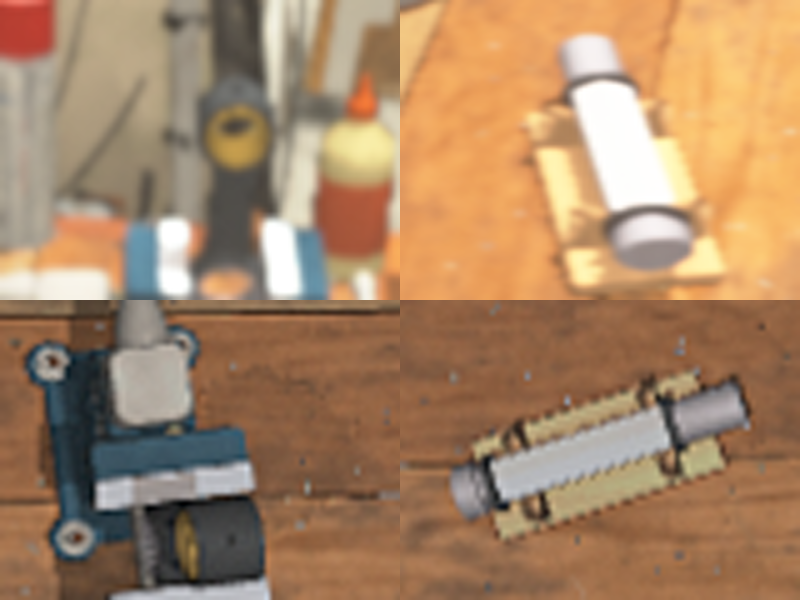

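The enlargement shows the bronze mouth at side (357,131), facing the camera (+y). In the top view the thin go plug is at upper right (265,197) and points toward the rod; the no-go end is at (210,213).

```bash
cat > m1.py <<'E'
from h import *
t=np.load("top0.npz");s=np.load("side0.npz")
def rect(P):
    r=cv2.minAreaRect(P.astype(np.float32)*1000); return r
c=cam("top");cs=cam("side")
W=t["W"];im=t["img"].astype(int)
# gauge: low-saturation pixels above the board
for n,d,c0 in(("t",t,c),("s",s,cs)):
    W=d["W"];im=d["img"].astype(int); sat=im.max(-1)-im.min(-1)
    g=(W[...,2]>.03)&(W[...,2]<.08)&(W[...,0]>.38)&(W[...,0]<.6)&(W[...,1]>.08)&(W[...,1]<.33)&(sat<45)&(im.max(-1)>90)
    v,u=np.nonzero(g)
    # project rays to plane of axis ht
    P=np.array([ray(c0,a,b,.046) for a,b in zip(u,v)])[:,:2]
    Q=W[g]
    print(n,len(P),"rays",rect(P),"cloud",rect(Q[:,:2]),"zmax",np.percentile(Q[:,2],[5,50,95]))
    x=Q.mean(0);U,S,V=np.linalg.svd(P-P.mean(0),full_matrices=False);a=V[0]*(-1 if V[0][1]>0 else 1);k=(P-P.mean(0))@a
    print("axis",a,np.degrees(np.arctan2(a[1],a[0])),"ends",P.mean(0)+a*k.max(),P.mean(0)+a*k.min(),k.max()-k.min())
    w=(W[...,2]>.008)&(W[...,2]<.06)&(W[...,0]>.38)&(W[...,0]<.6)&(W[...,1]>.08)&(W[...,1]<.33)&(sat>50)&(im[...,1]>130 if n=="t" else im[...,2]>100)
    print("board",w.sum(),rect(W[w][:,:2]))
W=t["W"]
e=(W[...,2]>.19)&(W[...,2]<.26)&(W[...,0]>.42)&(W[...,0]<.54)&(W[...,1]<-.2)&(W[...,1]>-.34)
v,u=np.nonzero(e);Q=W[e];print("eye",len(Q),rect(Q[:,:2]))
print("eye side Rays@.24", [ray(c,a,b,.235).round(4) for a,b in ((u.min(),v.min()),(u.max(),v.max()))])
top=Q[Q[:,2]>.235];print("ridge", rect(top[:,:2]),top[:,2].max())
for y in np.arange(-.3,-.24,.006):
    k=Q[(abs(Q[:,1]-y)<.003)]; 
    if len(k)>4: print(round(y,3),len(k),k[:,0].min().round(4),k[:,0].max().round(4),k[:,2].max().round(4))
# side: bronze mouth
W=s["W"];im=s["img"].astype(int)
b=(im[...,0]-im[...,2]>25);b[:118]=0;b[143:]=0;b[:,:345]=0;b[:,370:]=0
v,u=np.nonzero(b);print("bronze px",len(u),u.min(),u.max(),v.min(),v.max());el=cv2.minEnclosingCircle(np.c_[u,v].astype(np.float32));print(el)
Q=W[b];f=Q[Q[:,1]>-.262];print("rim pts",f.round(3).tolist())
z=cs["z_map"]
for k in(.018,.021,.024): 
    # ray to plane y=y0
    pass
E
python3 m1.py
```

```text
t 525 rays ((511.85662841796875, 212.20489501953125), (54.903594970703125, 187.44944763183594), 14.831033706665039) cloud ((512.6546020507812, 209.95362854003906), (54.56834411621094, 184.17852783203125), 15.072168350219727) zmax [0.04624697 0.05787803 0.06384603]
axis [ 0.28552814 -0.95837033] -73.40957922717597 ends [0.54048578 0.12319687] [0.48706362 0.30250745] 0.18709946717473128
board 341 ((511.5685119628906, 218.8685760498047), (64.40680694580078, 147.16708374023438), 17.346595764160156)
s 897 rays ((515.78125, 212.90997314453125), (35.28714370727539, 205.89678955078125), 16.749645233154297) cloud ((515.9910278320312, 215.0625), (34.38887405395508, 184.39920043945312), 17.11273193359375) zmax [0.04316507 0.05681583 0.06242892]
axis [ 0.28942819 -0.95719973] -73.1762745678357 ends [0.54640527 0.11461312] [0.48681219 0.31169992] 0.20589934603419358
board 792 ((517.230712890625, 214.31597900390625), (66.4039306640625, 182.2944793701172), 16.918983459472656)
eye 303 ((479.2015075683594, -275.8697509765625), (47.545040130615234, 38.13320541381836), 5.822396755218506)
eye side Rays@
[... 1932 characters left out ...]
6, 0.213], [0.462, -0.256, 0.214], [0.497, -0.253, 0.209], [0.494, -0.252, 0.21], [0.491, -0.252, 0.211], [0.488, -0.261, 0.206], [0.47, -0.256, 0.21], [0.467, -0.253, 0.211], [0.465, -0.26, 0.209], [0.462, -0.262, 0.208], [0.497, -0.254, 0.206], [0.494, -0.255, 0.206], [0.491, -0.251, 0.207], [0.488, -0.253, 0.207], [0.485, -0.258, 0.204], [0.482, -0.259, 0.204], [0.479, -0.256, 0.206], [0.476, -0.255, 0.207], [0.473, -0.257, 0.206], [0.47, -0.253, 0.208], [0.467, -0.257, 0.207], [0.464, -0.255, 0.208], [0.488, -0.255, 0.203], [0.485, -0.254, 0.204], [0.482, -0.255, 0.203], [0.479, -0.252, 0.205], [0.476, -0.253, 0.204], [0.473, -0.259, 0.202], [0.47, -0.258, 0.202], [0.479, -0.259, 0.198]]
```

```bash
cat >> h.py <<'E'
from scipy.spatial.transform import Rotation as R
def go(x,y,z,yaw):
    o=ctrl.get_obs();q=o["eef_rot"];r=R.from_quat([q[1],q[2],q[3],q[0]])
    X=r.as_matrix()[:,0];Z=r.as_matrix()[:,2]
    tgt=R.from_euler("z",yaw,degrees=True)*R.from_euler("x",180,degrees=True)
    print("t",round(o["time_s"],2),"pos",np.round(o["eef_pos"],4),"yaw",np.degrees(np.arctan2(X[1],X[0])).round(2),"tilt",Z.round(4),"F",np.round(o["wrist_force"],1),"T",np.round(o["torque"],2),"open",round(o["opening"],3),"q1,6",np.degrees(o["q"][[0,5]]).round(1))
    print(" shift mm",np.round(r.inv().apply(np.array([x,y,z])-o["eef_pos"])*1000,1),"turn",np.degrees((r.inv()*tgt).as_rotvec()).round(2))
E
python3 - <<'E'
from h import *
t=np.load("top0.npz");W=t["W"]
j=(W[...,2]>.118)&(W[...,2]<.145)&(W[...,0]>.38)&(W[...,0]<.6)&(W[...,1]<-.2)&(W[...,1]>-.36)
im=t["img"].astype(int)
n,l,st,_=cv2.connectedComponentsWithStats(j.astype(np.uint8))
for i in range(1,n):
    if st[i,4]>25: P=W[l==i]; print(st[i],cv2.minAreaRect(P[:,:2].astype(np.float32)*1000),P[:,2].mean())
# white/blue jaw edge lines by PCA
for nm,m in(("white",j&(im.min(-1)>150)),("blue",j&(im[...,2]-im[...,0]>30))):
    n,l,st,_=cv2.connectedComponentsWithStats(m.astype(np.uint8))
    for i in range(1,n):
        if st[i,4]>25:
            P=W[l==i][:,:2];U,S,V=np.linalg.svd(P-P.mean(0),full_matrices=False);print(nm,st[i,4],P.mean(0).round(4),V[0].round(3),np.degrees(np.arctan(V[0][0]/V[0][1])).round(1))
s=np.load("side0.npz");im=s["img"].astype(int);W=s["W"]
b=((im[...,0]-im[...,2]>25)&(W[...,1]>-.262)&(W[...,1]<-.24)&(W[...,2]>.19)&(W[...,2]<.25)&(W[...,0]>.45)&(W[...,0]<.51))
P=W[b];print(len(P),P.mean(0),P.min(0),P.max(0))
v,u=np.nonzero(b);c,ax,an=cv2.fitEllipse(cv2.convexHull(np.c_[u,v].astype(np.int32)).astype(np.float32));print(c,ax,an)
cs=cam("side");E=np.array(cs["extrinsics"]);d=E[:3,:3]@np.append(slopes(cs,*c),1)
for y in(-.258,-.255,-.252): print(E[:3,3]+d*(y-E[1,3])/d[1])
go(.36,-.2,.30,106.8);go(.512,.222,.12,106.8)
E
```

```text
[383 191  36  46 856] ((480.23931884765625, -277.00738525390625), (126.48824310302734, 92.45614624023438), 5.300304412841797) 0.1329570977065104
white 60 [ 0.515  -0.3013] [-0.14  0.99] -8.0
white 38 [ 0.5089 -0.2398] [ 0.299 -0.954] -17.4
white 141 [ 0.4462 -0.2778] [-0.089  0.996] -5.1
blue 191 [ 0.5321 -0.2726] [ 0.116 -0.993] -6.6
blue 172 [ 0.4293 -0.2821] [ 0.113 -0.994] -6.5
90 [ 0.47965289 -0.25602588  0.22170108] [ 0.45948134 -0.26177561  0.19829821] [ 0.5005844  -0.25008541  0.24171708]
(356.94342041015625, 132.40235900878906) (13.302013397216797, 14.461371421813965) 64.00753021240234
[ 0.48015229 -0.258       0.21992731]
[ 0.48006084 -0.255       0.22131041]
[ 0.47996939 -0.252       0.22269351]
t 0.25 pos [ 0.2051 -0.5369  0.2559] yaw 20.9 tilt [-1.e-04  8.e-04 -1.e+00] F [0.4 0.2 0.5] T [-0.02 -0.03  0.05] open 0.997 q1,6 [-80.9 -11.8]
 shift mm [ 264.9 -259.5  -43.9] turn [-3.00e-02 -4.00e-02 -8.59e+01]
t 0.25 pos [ 0.2051 -0.5369  0.2559] yaw 20.9 tilt [-1.e-04  8.e-04 -1.e+00] F [0.4 0.2 0.5] T [-0.02 -0.03  0.05] open 0.997 q1,6 [-80.9 -11.8]
 shift mm [ 557.4 -599.4  136.4] turn [-3.00e-02 -4.00e-02 -8.59e+01]
```

>>> {"method": "servo_tool", "body": {"series": "-1 0.1 -0.1 -0.045 0 0 -30;-1 0.13 -0.13 -0.045 0 0 -40;-1 0.16 -0.16 -0.045 0 0 -50;-1 0.2 -0.2 -0.045 0 0 -60;-1 0.265 -0.26 -0.045 0 0 -86;-1 0.265 -0.26 -0.045 0 0 -86;-1 0.265 -0.26 -0.045 0 0 -86;-1 0.265 -0.26 -0.045 0 0 -86;-1 0.265 -0.26 -0.045 0 0 -86;-1 0.265 -0.26 -0.045 0 0 -86;-1 0.265 -0.26 -0.045 0 0 -86;-1 0.265 -0.26 -0.045 0 0 -86"}}

```text
time_s: 1.25
eef_pos: [0.3604, -0.1985, 0.3015]
eef_rot: [0.0, 0.592, 0.806, -0.0]
wrist_force: [0.8, -0.5, 1.0]
opening: 0.999
grasp_force: 0.0
```

```bash
python3 -c "
from h import *
go(.512,.222,.14,106.8)"
```

```text
t 1.25 pos [ 0.3604 -0.1985  0.3015] yaw 107.37 tilt [ 4.e-04 -5.e-04 -1.e+00] F [ 0.8 -0.5  1. ] T [-0.07 -0.02 -0.01] open 0.999 q1,6 [-45.5 -62.8]
 shift mm [356.2 270.2 161.3] turn [0.01 0.04 0.57]
```

>>> {"method": "servo_tool", "body": {"series": "-1 0.356 0.27 0.161 0 0 0.5;-1 0.356 0.27 0.161 0 0 0.5;-1 0.356 0.27 0.161 0 0 0.5;-1 0.356 0.27 0.161 0 0 0.5;-1 0.356 0.27 0.161 0 0 0.5;-1 0.356 0.27 0.161 0 0 0.5;-1 0.356 0.27 0.161 0 0 0.5;-1 0.356 0.27 0.161 0 0 0.5;-1 0.356 0.27 0.161 0 0 0.5;-1 0.356 0.27 0.161 0 0 0.5;-1 0.356 0.27 0.161 0 0 0.5;-1 0.356 0.27 0.161 0 0 0.5"}}

```text
time_s: 2.25
eef_pos: [0.515, 0.2232, 0.1382]
eef_rot: [-0.001, 0.598, 0.801, -0.0]
wrist_force: [-0.2, -0.5, -0.0]
opening: 1.002
grasp_force: 0.0
```

```bash
python3 -c "
from h import *
go(.512,.222,.052,106.8)
c=cam('side');cv2.imwrite('pics/side1.png',cv2.resize(c['img'][180:380,200:420],None,fx=3,fy=3)[...,::-1])"
```

```text
t 2.25 pos [0.515  0.2232 0.1382] yaw 106.49 tilt [-1.6e-03  9.0e-04 -1.0e+00] F [-0.2 -0.5 -0. ] T [ 0.04 -0.04 -0.  ] open 1.002 q1,6 [11.3 -5.2]
 shift mm [-0.4 -3.1 86.2] turn [-0.07 -0.08 -0.31]
```

View pics/side1.png

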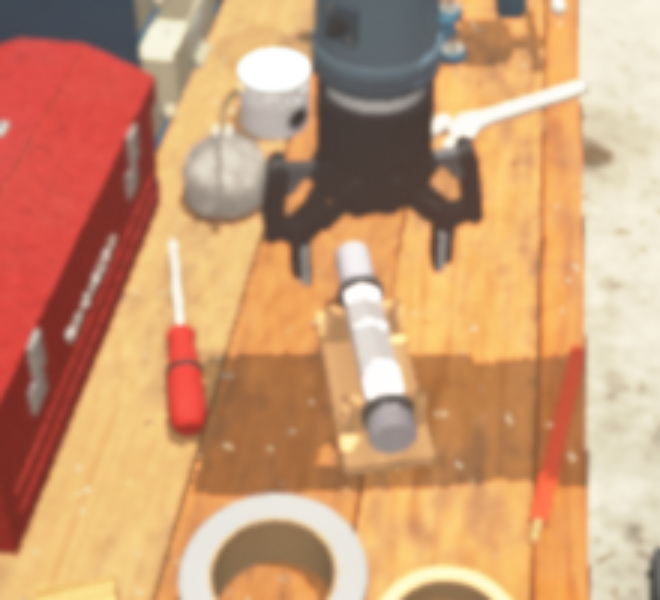

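Side view: the open gripper is above and behind the gauge, with the gauge at crop (375,350) between the finger lines. The path is clear, so I'll go down.

>>> {"method": "servo_tool", "body": {"series": "-1 0 -0.003 0.04 0 0 0;-1 0 -0.003 0.07 0 0 -0.3;-1 0 -0.003 0.086 0 0 -0.3;-1 0 -0.003 0.086 0 0 -0.3;-1 0 -0.003 0.086 0 0 -0.3;-1 0 -0.003 0.086 0 0 -0.3"}}

```text
time_s: 2.8
eef_pos: [0.5134, 0.2183, 0.0557]
eef_rot: [0.001, 0.597, 0.802, 0.001]
wrist_force: [0.2, -0.6, 0.3]
opening: 1.001
grasp_force: 0.0
```

```bash
python3 -c "
from h import *
go(.512,.222,.052,106.8)
c=cam('side');cv2.imwrite('pics/side2.png',cv2.resize(c['img'][230:350,270:380],None,fx=5,fy=5)[...,::-1])"
```

```text
t 2.8 pos [0.5134 0.2183 0.0557] yaw 106.63 tilt [ 2.e-03  4.e-04 -1.e+00] F [ 0.2 -0.6  0.3] T [-0.02 -0.05 -0.05] open 1.001 q1,6 [10.8 -5.8]
 shift mm [ 3.9 -0.3  3.7] turn [ 0.12  0.01 -0.17]
```

View pics/side2.png

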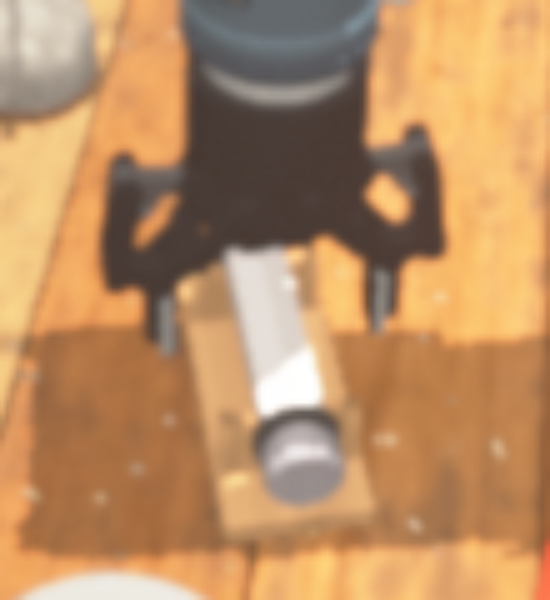

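Side view: the fingers at crop (165,340) and (380,320) straddle the handle between the uprights. I'll make a small correction and close.

>>> {"method": "servo_tool", "body": {"series": "-1 0.004 0 0.003 0 0 0;-1 0.004 0 0.003 0 0 0;1 0.004 0 0.003 0 0 0;1 0.004 0 0.003 0 0 0;1 0.004 0 0.003 0 0 0;1 0.004 0 0.003 0 0 0;1 0.004 0 0.003 0 0 0;1 0.004 0 0.003 0 0 0;1 0.004 0 0.003 0 0 0;1 0.004 0 0.003 0 0 0"}}

```text
time_s: 3.68
eef_pos: [0.5121, 0.2224, 0.0518]
eef_rot: [0.001, 0.597, 0.802, 0.001]
wrist_force: [3.6, 1.2, 1.5]
opening: 0.295
grasp_force: 62.8
```

```bash
python3 -c "
from h import *
go(.512,.222,.052,106.8)"
```

```text
t 3.68 pos [0.5121 0.2224 0.0518] yaw 106.65 tilt [ 2.e-03  4.e-04 -1.e+00] F [3.6 1.2 1.5] T [ 0.19 -0.46  0.12] open 0.295 q1,6 [11.3 -5.4]
 shift mm [-0.4 -0.2 -0.2] turn [ 0.11  0.01 -0.15]
```

>>> {"method": "servo_tool", "body": {"series": "1 0 0 -0.03 0 0 0;1 0 0 -0.06 0 0 0;1 0 0 -0.1 0 0 0;1 0 0 -0.14 0 0 0;1 0 0 -0.176 0 0 0;1 0 0 -0.176 0 0 0;1 0 0 -0.176 0 0 0;1 0 0 -0.176 0 0 0"}}

```text
time_s: 4.35
eef_pos: [0.5098, 0.2219, 0.2256]
eef_rot: [-0.001, 0.597, 0.802, -0.001]
wrist_force: [0.0, 1.1, -3.9]
opening: 0.293
grasp_force: 62.3
```

```bash
python3 -c "
from h import *
go(.465,-.118,.227,95.8)"
```

```text
t 4.35 pos [0.5098 0.2219 0.2256] yaw 106.64 tilt [-3.2e-03 -7.0e-04 -1.0e+00] F [ 0.   1.1 -3.9] T [0.   0.04 0.01] open 0.293 q1,6 [11.3 -5.3]
 shift mm [-312.8 -140.3   -1. ] turn [-0.19  0.   10.84]
```

>>> {"method": "servo_tool", "body": {"series": "1 -0.15 -0.1 0 0 0 6;1 -0.15 -0.1 0 0 0 6;1 -0.2 -0.12 0 0 0 8;1 -0.25 -0.13 0 0 0 11;1 -0.313 -0.14 0 0 0 11;1 -0.313 -0.14 0 0 0 11;1 -0.313 -0.14 0 0 0 11;1 -0.313 -0.14 0 0 0 11;1 -0.313 -0.14 0 0 0 11;1 -0.313 -0.14 0 0 0 11;1 -0.313 -0.14 0 0 0 11;1 -0.313 -0.14 0 0 0 11"}}

```text
time_s: 5.35
eef_pos: [0.4657, -0.1164, 0.2255]
eef_rot: [-0.002, 0.671, 0.741, -0.0]
wrist_force: [-0.3, 0.2, -3.0]
opening: 0.293
grasp_force: 62.3
```

```bash
python3 -c "
from h import *
go(.465,-.118,.227,95.8)
a=[]
for n,(x,y) in (('side',(290,90)),('top',(330,160))):
    c=cam(n);np.savez(n+'1.npz',W=cloud(c),img=c['img']);a.append(cv2.resize(c['img'][y:y+110,x:x+100],(400,440),interpolation=cv2.INTER_CUBIC))
cv2.imwrite('pics/app.png',np.hstack(a)[...,::-1])"
```

```text
t 5.35 pos [ 0.4657 -0.1164  0.2255] yaw 95.66 tilt [-0.0032  0.0024 -1.    ] F [-0.3  0.2 -3. ] T [ 0.03 -0.02  0.05] open 0.293 q1,6 [-28.3 -33.9]
 shift mm [-1.5 -0.9 -1.5] turn [-0.17 -0.15 -0.14]
```

View pics/app.png

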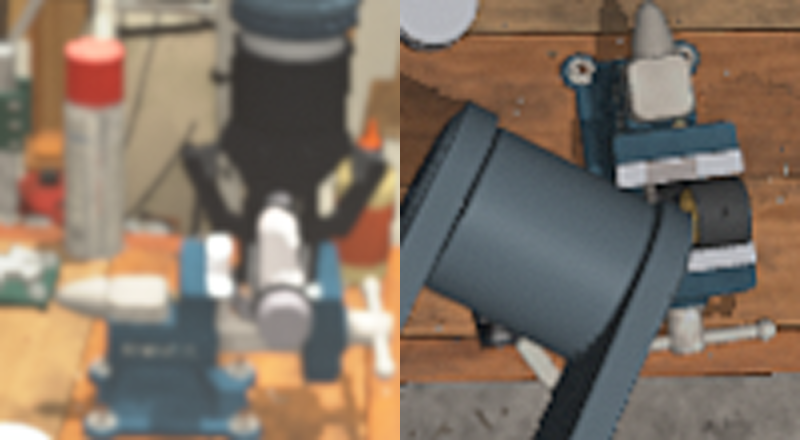

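Side crop: the no-go face is at about (283,320) and the gauge points at the rod, hiding the mouth. In the top crop the arm hides the gauge. I'll measure the gauge in the same side camera that saw the mouth.

```bash
python3 - <<'E'
from h import *
d=np.load("side1.npz");W=d["W"];im=d["img"].astype(int);sat=im.max(-1)-im.min(-1)
m=(W[...,2]>.18)&(W[...,2]<.25)&(W[...,1]>-.2)&(W[...,1]<0)&(W[...,0]>.42)&(W[...,0]<.52)&(im.max(-1)>110)&(sat<50)
m2=(W[...,2]>.18)&(W[...,2]<.26)&(W[...,1]>-.25)&(W[...,1]<0)&(W[...,0]>.42)&(W[...,0]<.52)
print(m.sum())
for y in np.arange(-.2,.0,.012):
    for mm in (m,m2):
        P=W[mm&(abs(W[...,1]-y)<.006)]
        if len(P)>5: print(round(y,3),len(P),np.percentile(P[:,0],[1,50,99]).round(4),np.percentile(P[:,2],[1,50,95,99]).round(4),end=" | ")
    print()
P=W[m];f=P[P[:,1]>np.percentile(P[:,1],99)-.006];print(np.percentile(P[:,1],[90,95,99,100]),f.mean(0),f.min(0),f.max(0),len(f))
E
```

```text
458


-0.176 14 [0.4556 0.4633 0.4757] [0.2176 0.2308 0.2369 0.2376] | -0.176 15 [0.4556 0.462  0.4757] [0.2177 0.23   0.2368 0.2376] | 
-0.164 19 [0.4587 0.4699 0.4782] [0.225  0.2325 0.2361 0.2365] | -0.164 20 [0.4587 0.4701 0.4784] [0.225  0.2326 0.2361 0.2365] | 
-0.152 18 [0.4578 0.4706 0.4802] [0.2263 0.2317 0.2348 0.2349] | -0.152 18 [0.4578 0.4706 0.4802] [0.2263 0.2317 0.2348 0.2349] | 
-0.14 18 [0.4573 0.4689 0.4792] [0.2263 0.2323 0.2355 0.2356] | -0.14 18 [0.4573 0.4689 0.4792] [0.2263 0.2323 0.2355 0.2356] | 
-0.128 16 [0.4557 0.4706 0.4785] [0.2293 0.2325 0.2359 0.2372] | -0.128 23 [0.4283 0.4681 0.5009] [0.2293 0.2334 0.2579 0.2583] | 
-0.116 31 [0.4426 0.4646 0.4849] [0.2021 0.2311 0.2387 0.2396] | -0.116 68 [0.4274 0.4474 0.5009] [0.2047 0.2358 0.2559 0.2572] | 
-0.104 76 [0.4472 0.4743 0.5039] [0.2065 0.2298 0.2451 0.2481] | -0.104 236 [0.4229 0.4806 0.5106] [0.2081 0.2422 0.2585 0.2597] | 
-0.092 27 [0.4529 0.4686 0.4781] [0.2173 0.2308 0.2348 0.2355] | -0.092 34 [0.4529 0.4713 0.5104] [0.2173 0.2322 0.2562 0.258 ] | 
-0.08 25 [0.4522 0.4654 0.4754] [0.2275 0.2321 0.2348 0.2356] | -0.08 25 [0.4522 0.4654 0.4754] [0.2275 0.2321 0.2348 0.2356] | 
-0.068 6 [0.4599 0.465  0.4747] [0.2284 0.2344 0.235  0.2351] | -0.068 6 [0.4599 0.465  0.4747] [0.2284 0.2344 0.235  0.2351] | 
-0.056 47 [0.443  0.4592 0.4783] [0.214  0.2339 0.2381 0.2387] | -0.056 52 [0.443  0.4616 0.4784] [0.2142 0.2337 0.238  0.2387] | 
-0.044 34 [0.4438 0.4598 0.4753] [0.2108 0.2344 0.2375 0.2393] | -0.044 34 [0.4438 0.4598 0.4753] [0.2108 0.2344 0.2375 0.2393] | 
-0.032 124 [0.4445 0.4596 0.4745] [0.2047 0.2217 0.2344 0.2362] | -0.032 124 [0.4445 0.4596 0.4745] [0.2047 0.2217 0.2344 0.2362] | 


[-0.03448419 -0.03342454 -0.03238873 -0.03147757] [ 0.45955918 -0.03501341  0.22155128] [ 0.44258797 -0.0383682   0.20408683] [ 0.47485595 -0.03147757  0.23846013] 129
```

>>> {"method": "servo_tool", "body": {"series": "1 -0.01 -0.001 0 0 0 0;1 -0.02 -0.001 0 0 0 0;1 -0.028 -0.001 0 0 0 0;1 -0.028 -0.001 0 0 0 0;1 -0.028 -0.001 0 0 0 0;1 -0.028 -0.001 0 0 0 0"}}

```text
time_s: 5.95
eef_pos: [0.4684, -0.1458, 0.2272]
eef_rot: [-0.0, 0.672, 0.741, 0.0]
wrist_force: [1.0, -0.1, -3.4]
opening: 0.294
grasp_force: 62.3
```

>>> {"method": "servo_tool", "body": {"series": "1 -0.002 0 0 0 0 0;1 -0.004 0 0 0 0 0;1 -0.005 0 0 0 0 0;1 -0.006 0 0 0 0 0;1 -0.006 0 0 0 0 0"}}

```text
time_s: 6.37
eef_pos: [0.4691, -0.1519, 0.2273]
eef_rot: [0.0, 0.671, 0.741, -0.0]
wrist_force: [0.5, 0.1, -3.2]
opening: 0.296
grasp_force: 62.3
```

```bash
python3 -c "
from h import *
go(.465,-.118,.227,95.8)"
```

```text
t 6.37 pos [ 0.4691 -0.1519  0.2273] yaw 95.64 tilt [ 0.e+00 -1.e-04 -1.e+00] F [ 0.5  0.1 -3.2] T [-0.   -0.03  0.04] open 0.296 q1,6 [-31.8 -37.4]
 shift mm [34.1 -0.7  0.3] turn [ 0.    0.   -0.16]
```

>>> {"method": "servo_tool", "body": {"series": "1 0 -0.001 0.0005 0 0 0;1 -0.001 -0.001 0.0005 0 0 0;1 -0.002 -0.001 0.0005 0 0 0;1 -0.003 -0.001 0.0005 0 0 0;1 -0.003 -0.001 0.0005 0 0 0"}}

```text
time_s: 6.78
eef_pos: [0.4684, -0.155, 0.2268]
eef_rot: [0.0, 0.671, 0.741, -0.0]
wrist_force: [0.5, 0.9, -2.8]
opening: 0.291
grasp_force: 62.3
```

>>> {"method": "servo_tool", "body": {"series": "1 -0.001 0 0 0 0 0;1 -0.002 0 0 0 0 0;1 -0.003 0 0 0 0 0;1 -0.003 0 0 0 0 0"}}

```text
time_s: 7.12
eef_pos: [0.4687, -0.158, 0.2268]
eef_rot: [0.0, 0.671, 0.741, -0.0]
wrist_force: [-0.4, 0.2, -3.2]
opening: 0.295
grasp_force: 62.3
```

>>> {"method": "servo_tool", "body": {"series": "1 -0.001 0 0 0 0 0;1 -0.002 0 0 0 0 0;1 -0.003 0 0 0 0 0;1 -0.003 0 0 0 0 0"}}

```text
time_s: 7.45
eef_pos: [0.469, -0.161, 0.2268]
eef_rot: [0.0, 0.671, 0.741, -0.0]
wrist_force: [-0.3, 1.0, -3.4]
opening: 0.293
grasp_force: 62.3
```

>>> {"method": "servo_tool", "body": {"series": "1 -0.001 0 0 0 0 0;1 -0.002 0 0 0 0 0;1 -0.003 0 0 0 0 0;1 -0.003 0 0 0 0 0"}}

```text
time_s: 7.78
eef_pos: [0.4693, -0.164, 0.2268]
eef_rot: [0.0, 0.671, 0.741, -0.0]
wrist_force: [-0.0, 0.0, -3.1]
opening: 0.296
grasp_force: 62.3
```

>>> {"method": "servo_tool", "body": {"series": "1 -0.002 0 0 0 0 0;1 -0.004 0 0 0 0 0;1 -0.006 0 0 0 0 0;1 -0.006 0 0 0 0 0"}}

```text
time_s: 8.12
eef_pos: [0.4699, -0.1702, 0.2268]
eef_rot: [0.0, 0.672, 0.741, -0.0]
wrist_force: [-0.2, 0.2, -3.4]
opening: 0.295
grasp_force: 62.3
```

```bash
python3 -c "
from h import *
go(.465,-.118,.227,95.8)
c=cam('side');cv2.imwrite('pics/ins.png',cv2.resize(c['img'][100:190,310:410],(800,600),interpolation=cv2.INTER_CUBIC)[...,::-1])"
```

```text
t 8.12 pos [ 0.4699 -0.1702  0.2268] yaw 95.63 tilt [ 1.e-04 -2.e-04 -1.e+00] F [-0.2  0.2 -3.4] T [ 0.03  0.03 -0.06] open 0.295 q1,6 [-33.5 -39.2]
 shift mm [52.4  0.2 -0.2] turn [ 0.    0.01 -0.17]
```

View pics/ins.png

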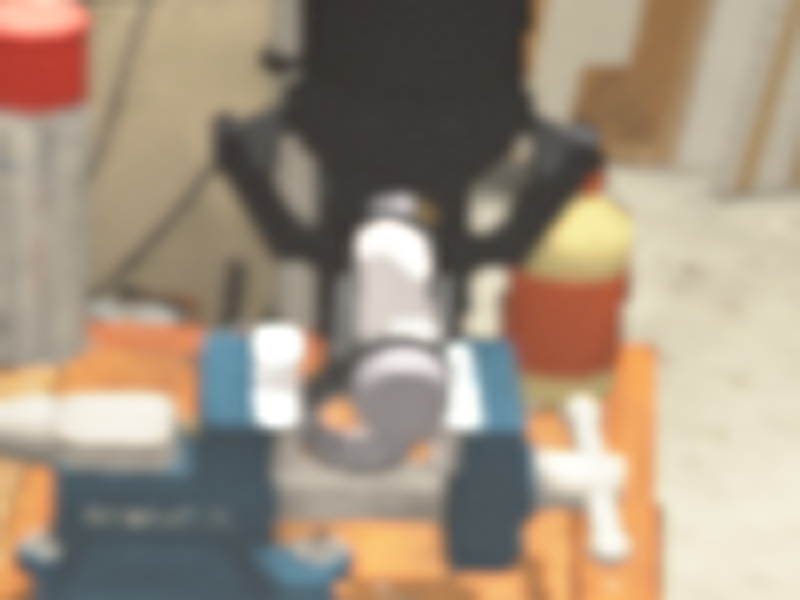

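The side view shows the gauge lined up with the eye, with a sliver of bronze at (425,210). There is no contact force, so the tip is inside the bore and I'll carry on.

>>> {"method": "servo_tool", "body": {"series": "1 -0.002 0 0 0 0 0;1 -0.004 0 0 0 0 0;1 -0.006 0 0 0 0 0;1 -0.008 0 0 0 0 0;1 -0.008 0 0 0 0 0"}}

```text
time_s: 8.58
eef_pos: [0.4707, -0.1781, 0.2268]
eef_rot: [0.0, 0.672, 0.741, -0.0]
wrist_force: [0.8, 0.0, -2.7]
opening: 0.292
grasp_force: 62.3
```

>>> {"method": "servo_tool", "body": {"series": "1 -0.002 0 0 0 0 0;1 -0.004 0 0 0 0 0;1 -0.006 0 0 0 0 0;1 -0.008 0 0 0 0 0;1 -0.008 0 0 0 0 0"}}

```text
time_s: 9.0
eef_pos: [0.4715, -0.1861, 0.2268]
eef_rot: [0.0, 0.672, 0.741, -0.0]
wrist_force: [-0.9, -0.7, -3.4]
opening: 0.293
grasp_force: 62.3
```

>>> {"method": "servo_tool", "body": {"series": "1 -0.001 0 0 0 0 0;1 -0.002 0 0 0 0 0;1 -0.003 0 0 0 0 0;1 -0.003 0 0 0 0 0"}}

```text
time_s: 9.33
eef_pos: [0.4717, -0.1888, 0.2268]
eef_rot: [0.0, 0.671, 0.741, -0.0]
wrist_force: [-0.6, -0.0, -2.6]
opening: 0.293
grasp_force: 62.3
```

>>> {"method": "servo_tool", "body": {"series": "1 -0.001 0 0 0 0 0;1 -0.002 0 0 0 0 0;1 -0.002 0 0 0 0 0"}}

```text
time_s: 9.58
eef_pos: [0.4719, -0.1908, 0.2268]
eef_rot: [0.0, 0.671, 0.741, -0.0]
wrist_force: [-0.7, -0.7, -3.0]
opening: 0.293
grasp_force: 62.3
```

>>> {"method": "servo_tool", "body": {"series": "1 -0.001 0 0 0 0 0;1 -0.0015 0 0 0 0 0;1 -0.0015 0 0 0 0 0"}}

```text
time_s: 9.83
eef_pos: [0.4721, -0.1922, 0.2268]
eef_rot: [0.0, 0.671, 0.741, -0.0]
wrist_force: [-0.6, 0.7, -2.8]
opening: 0.296
grasp_force: 62.3
```

>>> {"method": "servo_tool", "body": {"series": "1 -0.0005 0 0 0 0 0;1 -0.001 0 0 0 0 0;1 -0.001 0 0 0 0 0"}}

```text
time_s: 10.08
eef_pos: [0.4722, -0.1932, 0.2268]
eef_rot: [0.0, 0.671, 0.741, 0.0]
wrist_force: [0.5, 0.1, -2.9]
opening: 0.294
grasp_force: 62.3
```

>>> {"method": "servo_tool", "body": {"series": "1 -0.0005 0 0 0 0 0;1 -0.001 0 0 0 0 0;1 -0.001 0 0 0 0 0"}}

```text
time_s: 10.33
eef_pos: [0.4723, -0.1942, 0.2268]
eef_rot: [0.0, 0.671, 0.741, -0.0]
wrist_force: [-0.8, -0.8, -2.7]
opening: 0.292
grasp_force: 62.3
```

>>> {"method": "servo_tool", "body": {"series": "1 -0.0005 0 0 0 0 0;1 -0.001 0 0 0 0 0;1 -0.001 0 0 0 0 0"}}

```text
time_s: 10.58
eef_pos: [0.4724, -0.1952, 0.2268]
eef_rot: [0.0, 0.671, 0.741, -0.0]
wrist_force: [0.7, 0.5, -3.0]
opening: 0.297
grasp_force: 62.3
```

>>> {"method": "servo_tool", "body": {"series": "1 -0.0005 0 0 0 0 0;1 -0.001 0 0 0 0 0;1 -0.001 0 0 0 0 0"}}

```text
time_s: 10.83
eef_pos: [0.4724, -0.1961, 0.2268]
eef_rot: [-0.0, 0.671, 0.741, 0.0]
wrist_force: [-0.3, -0.1, -2.5]
opening: 0.291
grasp_force: 62.2
```

>>> {"method": "servo_tool", "body": {"series": "1 -0.0005 0 0 0 0 0;1 -0.001 0 0 0 0 0;1 -0.001 0 0 0 0 0"}}

```text
time_s: 11.08
eef_pos: [0.4724, -0.1962, 0.2267]
eef_rot: [-0.001, 0.671, 0.741, 0.001]
wrist_force: [-1.0, 3.8, -0.4]
opening: 0.292
grasp_force: 62.4
```

>>> {"method": "servo_tool", "body": {"series": "1 -0.0005 0 0 0 0 0;1 -0.001 0 0 0 0 0;1 -0.001 0 0 0 0 0"}}

```text
time_s: 11.33
eef_pos: [0.4724, -0.1962, 0.2266]
eef_rot: [-0.002, 0.671, 0.741, 0.001]
wrist_force: [-0.9, 9.0, 0.0]
opening: 0.294
grasp_force: 62.7
```

>>> {"method": "servo_tool", "body": {"series": "1 -0.0005 0 0 0 0 0;1 -0.001 0 0 0 0 0;1 -0.001 0 0 0 0 0"}}

```text
time_s: 11.58
eef_pos: [0.4724, -0.1963, 0.2265]
eef_rot: [-0.002, 0.671, 0.741, 0.002]
wrist_force: [-1.0, 12.4, 2.3]
opening: 0.292
grasp_force: 62.9
```

Collar contact at about TCP y = -0.196, force 12 N. I'll hold briefly, then draw out.

>>> {"method": "servo_tool", "body": {"series": "1 0 0 0 0 0 0;1 0 0 0 0 0 0;1 0.003 0 0 0 0 0;1 0.01 0 0 0 0 0;1 0.02 0 0 0 0 0;1 0.03 0 0 0 0 0;1 0.045 0 0 0 0 0;1 0.065 0 0 0 0 0;1 0.09 0 0 0 0 0;1 0.13 0 0 0 0 0;1 0.13 0 0 0 0 0;1 0.13 0 0 0 0 0"}}

```text
time_s: 12.58
eef_pos: [0.4594, -0.067, 0.2268]
eef_rot: [-0.0, 0.67, 0.742, 0.0]
wrist_force: [0.3, -0.4, -2.2]
opening: 0.291
grasp_force: 62.2
```

>>> {"method": "servo_tool", "body": {"series": "1 0 0 0 0 0 7.15;1 0 0 0 0 0 14.3;1 0 0 0 0 0 21.4;1 0 0 0 0 0 28.6;1 0 0 0 0 0 35.7;1 0 0 0 0 0 42.9;1 0 0 0 0 0 50;1 0 0 0 0 0 57;1 0 0 0 0 0 64;1 0 0 0 0 0 71;1 0 0 0 0 0 78;1 0 0 0 0 0 85"}}

```text
time_s: 13.58
eef_pos: [0.46, -0.0703, 0.2269]
eef_rot: [0.0, 0.996, 0.089, 0.0]
wrist_force: [-0.8, 0.3, -2.7]
opening: 0.295
grasp_force: 62.3
```

>>> {"method": "servo_tool", "body": {"series": "1 0 0 0 0 0 7.15;1 0 0 0 0 0 14.3;1 0 0 0 0 0 21.4;1 0 0 0 0 0 28.6;1 0 0 0 0 0 35.7;1 0 0 0 0 0 42.9;1 0 0 0 0 0 50;1 0 0 0 0 0 57;1 0 0 0 0 0 64;1 0 0 0 0 0 71;1 0 0 0 0 0 78;1 0 0 0 0 0 85"}}

```text
time_s: 14.58
eef_pos: [0.46, -0.0703, 0.2269]
eef_rot: [0.0, 0.795, -0.607, 0.0]
wrist_force: [-0.8, 0.0, -2.5]
opening: 0.292
grasp_force: 62.3
```

```bash
python3 -c "
from h import *
go(.4724-.099*.06,-.1963+.995*.06,.2266,-84.3)"
```

```text
t 14.58 pos [ 0.46   -0.0703  0.2269] yaw -74.75 tilt [ 3.e-04 -5.e-04 -1.e+00] F [-0.8  0.  -2.5] T [ 0.03 -0.   -0.03] open 0.292 q1,6 [-23.3 141.4]
 shift mm [65.7 11.2  0.3] turn [-0.01 -0.03  9.55]
```

>>> {"method": "servo_tool", "body": {"series": "1 0.02 0.003 0 0 0 5;1 0.04 0.008 0 0 0 9.5;1 0.055 0.011 0 0 0 9.5;1 0.066 0.011 0 0 0 9.5;1 0.066 0.011 0 0 0 9.5;1 0.066 0.011 0 0 0 9.5;1 0.066 0.011 0 0 0 9.5"}}

```text
time_s: 15.17
eef_pos: [0.467, -0.1358, 0.2266]
eef_rot: [-0.0, 0.744, -0.668, -0.0]
wrist_force: [0.4, 0.4, -2.8]
opening: 0.291
grasp_force: 62.3
```

```bash
python3 - <<'E'
from h import *
go(.4724-.099*.03,-.1963+.995*.03,.2266,-84.3)
d=cam("side");W=cloud(d);im=d["img"].astype(int);sat=im.max(-1)-im.min(-1)
m=(W[...,2]>.18)&(W[...,2]<.25)&(W[...,1]>-.25)&(W[...,1]<0.02)&(W[...,0]>.42)&(W[...,0]<.53)&(im.max(-1)>110)&(sat<50)
for y in np.arange(-.23,.02,.012):
    P=W[m&(abs(W[...,1]-y)<.006)]
    if len(P)>8: print(round(y,3),len(P),np.percentile(P[:,0],[1,50,99]).round(4),np.percentile(P[:,2],[1,50,99]).round(4))
P=W[m];f=P[P[:,1]>np.percentile(P[:,1],99)-.006];print("tip",f.mean(0),f.min(0),f.max(0),len(f))
E
```

```text
t 15.17 pos [ 0.467  -0.1358  0.2266] yaw -83.85 tilt [-5.e-04  6.e-04 -1.e+00] F [ 0.4  0.4 -2.8] T [ 0.02 -0.03  0.02] open 0.291 q1,6 [-30.2 143.6]
 shift mm [30.8  0.8 -0. ] turn [0.02 0.04 0.45]
-0.194 21 [0.4564 0.4656 0.4789] [0.2151 0.2329 0.2385]
-0.182 20 [0.4592 0.4697 0.4812] [0.2201 0.2313 0.2366]
-0.17 16 [0.462  0.4716 0.481 ] [0.2285 0.2319 0.2357]
-0.158 12 [0.4586 0.4736 0.4804] [0.2294 0.2325 0.2354]
-0.146 18 [0.4561 0.4715 0.4796] [0.2289 0.2328 0.2368]
-0.134 34 [0.4353 0.4616 0.4905] [0.2078 0.2336 0.243 ]
-0.122 70 [0.4463 0.4716 0.4855] [0.2039 0.2303 0.2433]
-0.11 21 [0.4541 0.4698 0.4796] [0.2163 0.2324 0.2361]
-0.098 22 [0.4531 0.4677 0.4767] [0.2287 0.2329 0.2361]
-0.086 9 [0.4477 0.4636 0.4756] [0.2299 0.235  0.2368]
-0.074 58 [0.4438 0.4603 0.4782] [0.2127 0.2336 0.2409]
-0.062 30 [0.4488 0.4619 0.474 ] [0.2221 0.2325 0.2361]
-0.05 25 [0.4464 0.4612 0.4731] [0.2202 0.2333 0.2356]
-0.038 64 [0.4448 0.4561 0.4703] [0.2092 0.2267 0.2363]
-0.026 45 [0.4473 0.4599 0.4695] [0.2109 0.2245 0.2338]
tip [ 0.45757316 -0.03199255  0.22280093] [ 0.4446271  -0.03532397  0.20903834] [ 0.46957967 -0.02702789  0.23729632] 90
```

>>> {"method": "servo_tool", "body": {"series": "1 0.01 0.0005 0 0 0 0.45;1 0.02 0.0008 0 0 0 0.45;1 0.028 0.0008 0 0 0 0.45;1 0.034 0.0008 0 0 0 0.45;1 0.034 0.0008 0 0 0 0.45;1 0.034 0.0008 0 0 0 0.45"}}

```text
time_s: 15.72
eef_pos: [0.4699, -0.1706, 0.2267]
eef_rot: [-0.0, 0.741, -0.672, -0.0]
wrist_force: [-1.4, 0.7, -3.2]
opening: 0.29
grasp_force: 62.3
```

>>> {"method": "servo_tool", "body": {"series": "1 0.001 0 0 0 0 0;1 0.002 0 0 0 0 0;1 0.002 0 0 0 0 0"}}

```text
time_s: 15.97
eef_pos: [0.4702, -0.172, 0.2268]
eef_rot: [0.0, 0.741, -0.671, 0.0]
wrist_force: [0.2, -0.3, -3.3]
opening: 0.295
grasp_force: 62.3
```

```bash
python3 -c "
from h import *
go(.4724-.099*.02,-.1963+.995*.02,.2266,-84.3)"
```

```text
t 15.97 pos [ 0.4702 -0.172   0.2268] yaw -84.29 tilt [ 0. -0. -1.] F [ 0.2 -0.3 -3.3] T [0.03 0.03 0.01] open 0.295 q1,6 [-33.7 140.6]
 shift mm [4.4 0.2 0.2] turn [-0.   -0.    0.01]
```

Well centred. Now I'll feel for contact in 1 mm steps.

>>> {"method": "servo_tool", "body": {"series": "1 0.001 0 0 0 0 0;1 0.002 0 0 0 0 0;1 0.002 0 0 0 0 0"}}

```text
time_s: 16.22
eef_pos: [0.4705, -0.1742, 0.2269]
eef_rot: [0.0, 0.741, -0.671, 0.0]
wrist_force: [-0.9, -0.2, -2.9]
opening: 0.292
grasp_force: 62.3
```

>>> {"method": "servo_tool", "body": {"series": "1 0.0005 0 0 0 0 0;1 0.001 0 0 0 0 0;1 0.001 0 0 0 0 0"}}

```text
time_s: 16.47
eef_pos: [0.4705, -0.1752, 0.2268]
eef_rot: [0.0, 0.741, -0.671, 0.0]
wrist_force: [-0.3, 0.3, -2.7]
opening: 0.292
grasp_force: 62.3
```

>>> {"method": "servo_tool", "body": {"series": "1 0.0005 0 0 0 0 0;1 0.001 0 0 0 0 0;1 0.001 0 0 0 0 0"}}

```text
time_s: 16.72
eef_pos: [0.4706, -0.1762, 0.2268]
eef_rot: [0.0, 0.741, -0.671, 0.0]
wrist_force: [-0.7, -0.1, -2.8]
opening: 0.291
grasp_force: 62.3
```

>>> {"method": "servo_tool", "body": {"series": "1 0.0005 0 0 0 0 0;1 0.001 0 0 0 0 0;1 0.001 0 0 0 0 0"}}

```text
time_s: 16.97
eef_pos: [0.4706, -0.1766, 0.2267]
eef_rot: [-0.0, 0.741, -0.671, -0.001]
wrist_force: [-0.3, 3.4, -1.7]
opening: 0.293
grasp_force: 62.4
```

>>> {"method": "servo_tool", "body": {"series": "1 0.0005 0 0 0 0 0;1 0.001 0 0 0 0 0;1 0.0015 0 0 0 0 0;1 0.002 0 0 0 0 0;1 0.002 0 0 0 0 0;1 0.002 0 0 0 0 0"}}

```text
time_s: 17.47
eef_pos: [0.4705, -0.1767, 0.2265]
eef_rot: [-0.001, 0.742, -0.671, -0.002]
wrist_force: [-1.5, 11.7, 1.5]
opening: 0.293
grasp_force: 62.8
```

>>> {"method": "servo_tool", "body": {"series": "1 0.0005 0 0 0 0 0;1 0.0005 0 0 0 0 0;1 0.0005 0 0 0 0 0;1 0.0005 0 0 0 0 0;1 0.0005 0 0 0 0 0;1 0.0005 0 0 0 0 0;1 0.0005 0 0 0 0 0;1 0.0005 0 0 0 0 0;1 0.0005 0 0 0 0 0;1 0.0005 0 0 0 0 0;1 0.0005 0 0 0 0 0;1 0.0005 0 0 0 0 0"}}

```text
time_s: 18.47
eef_pos: [0.4706, -0.1767, 0.2264]
eef_rot: [-0.002, 0.742, -0.671, -0.002]
wrist_force: [-1.3, 12.6, 2.3]
opening: 0.293
grasp_force: 62.9
```

```bash
python3 -c "
from h import *
go(.4724-.099*.02,-.1963+.995*.02,.2266,-84.3)"
```

```text
t 18.47 pos [ 0.4706 -0.1767  0.2264] yaw -84.24 tilt [-0.0015  0.0055 -1.    ] F [-1.3 12.6  2.3] T [ 1.81  0.14 -0.03] open 0.293 q1,6 [-34.3 139.9]
 shift mm [-0.3  0.1 -0.2] turn [0.05 0.32 0.06]
```

The no-go end was refused at about 13–14 N, held over 1 s. Next: draw back, turn back, return to the rest.

>>> {"method": "servo_tool", "body": {"series": "1 -0.003 0 0 0 0 0;1 -0.01 0 0 0 0 0;1 -0.03 0 0 0 0 0;1 -0.06 0 0 0 0 0;1 -0.09 0 0 0 0 0;1 -0.115 0 -0.02 0 0 0;1 -0.115 0 -0.02 0 0 0;1 -0.115 0 -0.02 0 0 0"}}

```text
time_s: 19.13
eef_pos: [0.4602, -0.0645, 0.248]
eef_rot: [-0.0, 0.742, -0.67, 0.002]
wrist_force: [-0.7, -0.8, -3.2]
opening: 0.292
grasp_force: 62.4
```

>>> {"method": "servo_tool", "body": {"series": "1 0 0 0 0 0 -7.15;1 0 0 0 0 0 -14.3;1 0 0 0 0 0 -21.4;1 0 0 0 0 0 -28.6;1 0 0 0 0 0 -35.7;1 0 0 0 0 0 -42.9;1 0 0 0 0 0 -50;1 0 0 0 0 0 -57;1 0 0 0 0 0 -64;1 0 0 0 0 0 -71;1 0 0 0 0 0 -78;1 0 0 0 0 0 -85"}}

```text
time_s: 20.13
eef_pos: [0.4594, -0.0663, 0.2462]
eef_rot: [0.0, 1.0, 0.008, -0.0]
wrist_force: [-1.2, 0.4, -2.8]
opening: 0.291
grasp_force: 62.2
```

>>> {"method": "servo_tool", "body": {"series": "1 0 0 0 0 0 -7.15;1 0 0 0 0 0 -14.3;1 0 0 0 0 0 -21.4;1 0 0 0 0 0 -28.6;1 0 0 0 0 0 -35.7;1 0 0 0 0 0 -42.9;1 0 0 0 0 0 -50;1 0 0 0 0 0 -57;1 0 0 0 0 0 -64;1 0 0 0 0 0 -71;1 0 0 0 0 0 -78;1 0 0 0 0 0 -84"}}

```text
time_s: 21.13
eef_pos: [0.4594, -0.0662, 0.2462]
eef_rot: [-0.0, 0.737, 0.675, -0.0]
wrist_force: [0.4, -0.1, -2.8]
opening: 0.291
grasp_force: 62.2
```

```bash
python3 -c "
from h import *
go(.5121,.2224,.15,106.65)"
```

```text
t 21.13 pos [ 0.4594 -0.0662  0.2462] yaw 84.97 tilt [-6.e-04 -5.e-04 -1.e+00] F [ 0.4 -0.1 -2.8] T [ 0.05 -0.   -0.  ] open 0.291 q1,6 [-22.9 -17.8]
 shift mm [292.2  27.2  96. ] turn [ -0.04   0.03 -21.68]
```

>>> {"method": "servo_tool", "body": {"series": "1 0.041 0.004 0.01 0 0 -5;1 0.08 0.008 0.02 0 0 -10;1 0.12 0.012 0.03 0 0 -15;1 0.16 0.016 0.05 0 0 -20;1 0.2 0.02 0.07 0 0 -21.7;1 0.235 0.024 0.08 0 0 -21.7;1 0.27 0.026 0.09 0 0 -21.7;1 0.292 0.027 0.096 0 0 -21.7;1 0.292 0.027 0.096 0 0 -21.7;1 0.292 0.027 0.096 0 0 -21.7;1 0.292 0.027 0.096 0 0 -21.7;1 0.292 0.027 0.096 0 0 -21.7"}}

```text
time_s: 22.13
eef_pos: [0.5138, 0.2217, 0.1508]
eef_rot: [0.0, 0.6, 0.8, -0.0]
wrist_force: [0.3, -0.0, -3.2]
opening: 0.293
grasp_force: 62.3
```

```bash
python3 -c "
from h import *
go(.5121,.2224,.0525,106.65)"
```

```text
t 22.13 pos [0.5138 0.2217 0.1508] yaw 106.3 tilt [ 3.e-04 -5.e-04 -1.e+00] F [ 0.3 -0.  -3.2] T [ 0.02 -0.01  0.05] open 0.293 q1,6 [11.2 -5.1]
 shift mm [ 1.2 -1.5 98.3] turn [ 0.01  0.03 -0.35]
```

>>> {"method": "servo_tool", "body": {"series": "1 0.001 -0.0015 0.03 0 0 -0.3;1 0.001 -0.0015 0.06 0 0 -0.3;1 0.001 -0.0015 0.075 0 0 -0.3;1 0.001 -0.0015 0.082 0 0 -0.3;1 0.001 -0.0015 0.082 0 0 -0.3;1 0.001 -0.0015 0.082 0 0 -0.3"}}

```text
time_s: 22.63
eef_pos: [0.5125, 0.223, 0.0696]
eef_rot: [0.0, 0.597, 0.802, 0.0]
wrist_force: [-0.2, 0.2, -2.5]
opening: 0.289
grasp_force: 62.2
```

```bash
python3 -c "
from h import *
go(.5121,.2224,.0525,106.65)"
```

```text
t 22.63 pos [0.5125 0.223  0.0696] yaw 106.63 tilt [ 1.1e-03  2.0e-04 -1.0e+00] F [-0.2  0.2 -2.5] T [ 0.   -0.03 -0.01] open 0.289 q1,6 [11.4 -5.3]
 shift mm [-0.5 -0.6 17.1] turn [ 0.06  0.01 -0.02]
```

>>> {"method": "servo_tool", "body": {"series": "1 -0.0005 -0.0005 0.006 0 0 0;1 -0.0005 -0.0005 0.01 0 0 0;1 -0.0005 -0.0005 0.014 0 0 0;1 -0.0005 -0.0005 0.016 0 0 0;1 -0.0005 -0.0005 0.017 0 0 0;1 -0.0005 -0.0005 0.017 0 0 0;1 -0.0005 -0.0005 0.017 0 0 0"}}

```text
time_s: 23.22
eef_pos: [0.5117, 0.2231, 0.052]
eef_rot: [0.0, 0.597, 0.802, 0.0]
wrist_force: [0.5, -0.1, -3.1]
opening: 0.293
grasp_force: 62.3
```

```bash
python3 -c "
from h import *
go(.5121,.2224,.0518,106.65)"
```

```text
t 23.22 pos [0.5117 0.2231 0.052 ] yaw 106.71 tilt [ 7.e-04  1.e-04 -1.e+00] F [ 0.5 -0.1 -3.1] T [ 0.02 -0.14  0.12] open 0.293 q1,6 [11.4 -5.3]
 shift mm [-0.8  0.2  0.2] turn [0.04 0.01 0.06]
```

>>> {"method": "servo_tool", "body": {"series": "1 0 0 0.0007 0 0 0;1 0 0 0.0007 0 0 0;0 0 0 0.0007 0 0 0;-1 0 0 0.0007 0 0 0;-1 0 0 0.0007 0 0 0;-1 0 0 0.0007 0 0 0;-1 0 0 0.0007 0 0 0;-1 0 0 0.0007 0 0 0;-1 0 0 0.0007 0 0 0;-1 0 0 0.0007 0 0 0"}}

```text
time_s: 24.05
eef_pos: [0.5113, 0.223, 0.0511]
eef_rot: [-0.0, 0.597, 0.802, -0.0]
wrist_force: [-0.1, -0.6, -0.2]
opening: 1.002
grasp_force: 0.0
```

>>> {"method": "servo_tool", "body": {"series": "-1 0 0 -0.02 0 0 0;-1 0 0 -0.05 0 0 0;-1 0 0 -0.09 0 0 0;-1 0 0 -0.13 0 0 0;-1 0 0 -0.17 0 0 0;-1 -0.04 0 -0.2 0 0 0;-1 -0.08 0 -0.2 0 0 0;-1 -0.12 0 -0.2 0 0 0;-1 -0.16 0 -0.2 0 0 0;-1 -0.2 0 -0.2 0 0 0;-1 -0.2 0 -0.2 0 0 0;-1 -0.2 0 -0.2 0 0 0"}}

```text
time_s: 25.05
eef_pos: [0.5692, 0.0291, 0.2509]
eef_rot: [-0.0, 0.599, 0.801, -0.0]
wrist_force: [-0.4, -0.3, -0.3]
opening: 0.998
grasp_force: 0.0
```

```bash
python3 - <<'E'
from h import *
go(.5,.2,.2,106)
c=cam("side");cs=cam("top");s0=np.load("side0.npz")
W=cloud(c);im=c["img"].astype(int)
for nm,A,B in(("before",s0["W"],s0["img"].astype(int)),("after",W,im)):
    sat=B.max(-1)-B.min(-1)
    g=(A[...,2]>.03)&(A[...,2]<.08)&(A[...,0]>.38)&(A[...,0]<.6)&(A[...,1]>.08)&(A[...,1]<.33)&(sat<45)&(B.max(-1)>90)
    P=A[g];print(nm,len(P),P.mean(0).round(4),cv2.minAreaRect(P[:,:2].astype(np.float32)*1000),np.percentile(P[:,2],[50,95]).round(4))
cv2.imwrite("pics/end.png",cv2.resize(c["img"][180:360,220:420],(660,594))[...,::-1])
E
```

```text
t 25.05 pos [0.5692 0.0291 0.2509] yaw 106.44 tilt [-2.e-04  0.e+00 -1.e+00] F [-0.4 -0.3 -0.3] T [ 0.07 -0.01 -0.01] open 0.998 q1,6 [ -9.  -25.4]
 shift mm [183.5 -17.9  51. ] turn [-0.01 -0.01  0.44]
before 897 [0.5124 0.2327 0.0557] ((515.9910278320312, 215.0625), (34.38887405395508, 184.39920043945312), 17.11273193359375) [0.0568 0.0624]
after 902 [0.512  0.2331 0.0556] ((515.9818115234375, 215.55572509765625), (34.511016845703125, 185.1397247314453), 17.324970245361328) [0.0568 0.0623]
```

View pics/end.png

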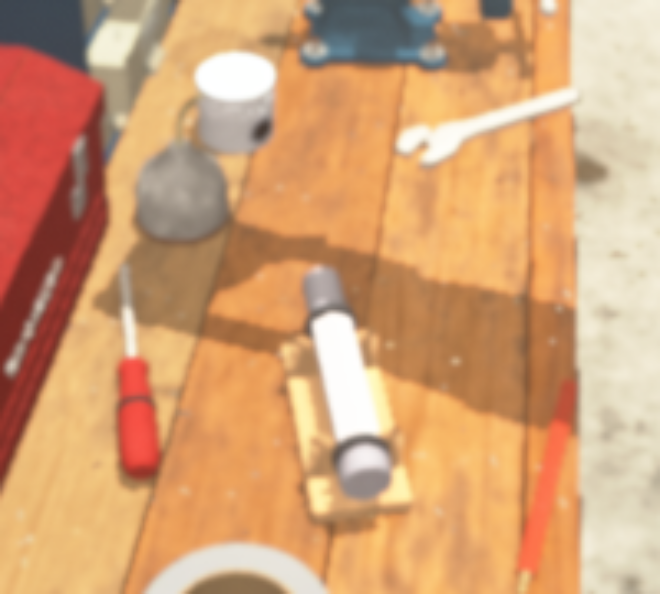

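The gauge lies in its rest at crop (345,385), within 1 mm of where it started. The wrench, oil can and piston look undisturbed.

```bash
python3 -c "
from h import *
print(ctrl.hand_in())"
```

```text
the job is handed in; nothing more can be done
None
```

Job handed in at about 25 s, with no verdict returned: the go end went fully home (collar felt at about 12 N), the no-go end was refused at about 13–14 N for over a second, and the gauge is back in its rest.

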